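# Load a reference ring into the grain meter with the lifting pin

## Robot

A 7-joint arm with a two-finger parallel gripper is mounted at the origin on the work surface. World frame = base frame: x ahead of the robot, y to its left, z up, the work surface at z = 0. Lengths are in m, angles in rad, forces in N, time in s.
With the tool pointing down it reaches from about 0.35 to 0.9 m from the base axis. Payload 8.1 kg.
Tool frame: the origin (TCP) lies at the centre of the arm's flange, where the gripper is bolted on; the fingertips stand 173 mm ahead of it and the grasp point (between the pads) lies arm.grip_point_offset ahead of it (arm.grip_point_offset is the distance from the TCP to the grasp point, in m); y points along the fingers, x is the direction in which the jaws open and shut, and the axes are right-handed (so a half turn about y gives the same grasp; the last joint's range is limited). The gripper opens to 85 mm and grips with 20 to 120 N. Pads are 22 mm wide; open, the fingers measure 114 mm over their backs; the gripper's body (76 mm by 85 mm) begins 54 mm behind the grasp point. The pads swing forward as they close: fully open they stand 13 mm farther back than shut.
Start: joints at [1.214, 0.434, 0.025, 1.573, -0.012, 1.134, -0.075], TCP at [0.157, -0.605, 0.405] pointing down, gripper open.
Joint ranges: [-2.62, 2.62], [-0.44, 2.09], [-1.27, 1.32], [0.08, 2.57], [-1.32, 4.46], [0.12, 2], [-2.74, 2.74]. Speed limits (rad/s): [2.22, 2.22, 3.01, 3.01, 3.14, 3.14, 3.14].

## Interface

Orientations are given as a unit quaternion [x, y, z, w].
In Python, from station import arm, read_camera, camera_params, workorder gives the robot as it stands.
- The arm moves only by the shell command python3 -m handwheel 'ROWS' [FORCE]. ROWS is JSON, one flat list of numbers, 7 for each row, row after row: the opening, from 0 (shut) to 1 (fully open), then the shift along the world's x, y, z in cm, then the turn, a rotation vector about the world's x, y, z in rad. In form: [hand, dx, dy, dz, ax, ay, az, hand, dx, dy, dz, ax, ay, az, ...]. A call has exactly 8 rows; each row is the pose to reach, as a shift and turn from the pose measured when the call began; what a row does not reach only later rows make up. A row lasts 1/8 s, in which the tool goes at most 62.5 mm and 10.7 degrees, less where a joint would pass 70% of its speed; a pose out of reach is approached as far as the arm can. A call with a gripper value outside its range is refused whole. The fingers move at their own pace and stop on an object; FORCE is the grip in N (left out, the last holds). Time passes only in rows, so rows that repeat a pose let the fingers close, or fill a call up. It gives the time, the measured TCP pose, the force and the opening at its end, in the units of the state.
- arm.get_state(): the state, without advancing time (a new reading comes with each control period).
- read_camera(name): name is "side" or "top"; returns (picture, depth): 384x512x3 uint8, blue, green, red; 384x512 float32, m along the optical axis (not along the pixel's ray), 0 where there is no reading.
- camera_params(name): a dict with "fov_y" (degrees; the focal length in pixels is half the picture's height over the tangent of half this angle, whatever the lens; pixels are square), "cx", "cy" (the principal point, pixels), "xyz" and "rotation" of the camera in the world. Camera axes: x right, y down, z forward; pixel columns grow to the right and rows downward; lengths in m; the calibration is good to about 2 mm. A picture is of the moment at which its call begins. camera_params takes no time and is no camera call.
- workorder.job_done(): hands the job in, once; it reports no verdict.
The state is a dict: "clock": time; "q": joint angles; "joint_velocities": joint speeds; "joint_efforts": joint torques, N m; "eef_pos": TCP position; "tool_rot": TCP orientation; "contact_force": force on the tool from outside, world axes, zero at the start; "wrist_torque": the same for the moment, N m; "grip_width": finger opening in m.
Only numpy, scipy, OpenCV 4.12 (cv2) and the standard library are available. Lean on these libraries where they do the work, as an engineer would, in place of code of your own. Each camera call takes 0.05 s, during which the arm holds its last target. There are 200 camera calls.

## Task

Load the longer of the two grey reference rings into the meter without touching it with the hand: slip the lifting pin through its bore, lift it off the rack, carry it over and set it down gently in the cradle in the open drawer, seated between the cradle's end lips, and draw the pin out. Slide the drawer fully shut and lay the pin back in its stand the way it lay, leaving the shorter ring and everything else on the bench where it is.

Things in the scene. Friction and masses are not known exactly. Their poses are not given: they have to be found in the camera images.
- ring_long_center (a point): Centre (on axis, mid-length) of the longer of two plain grey plastic rings lying side by side in the troughs of a black rack, in either trough: the ring to move. Outside diameter 72, through-bore 34, length 46 mm, about 130 g. x axis along the level bore. Centre 53 mm above the table.
- ring_short_center (a point): Centre of the other grey ring, same 72 mm outside and 34 mm bore but only 26 mm long; x axis along its bore. It stays where it is.
- rack: Fixed black rack, 72 mm (x, along the bores) by 176 mm (y); origin under its centre on the table. Two V troughs (30 degree sides) run along x at y = +45 and -45 mm; each has a low lip at both ends (inner faces at x = +-30 mm, tops 24 mm above the table, 29 mm below the rings' centres), well below the bores. A ring must rise 10 mm to clear them.
- pin_grip (a point): The lifting pin: mid grip zone of its handle, on its axis; x along the pin to its tip, z up. Black square handle 20 x 20 mm, x = -65 to +28 mm; steel shaft 14 mm thick from there to a 20 mm ball end, foremost at x = 125 mm. 70 g. A ring hung on it rests on the top of its bore, its centre 10 mm below the pin's axis; the ball stops it from sliding off a level pin.
- pin_tip (a point): Foremost point of the pin's ball end; same axes as the pin.
- stand_place (a point): Where the pin's grip point lies when the pin is in its fixed steel stand, 45 mm above the table; x axis along the lying pin to its tip, z up.
- stand: The pin's stand, fixed; origin on the table under the pin's grip point, x along the pin. Two 10 mm thick supports with U notches open at the top: at x = -45 mm under the handle (30 mm between sides, tops 48 mm above the table), at x = +80 mm under the shaft (24 mm between sides, tops 51 mm). Between them only the 8 mm thick base plate, 200 x 56 mm: free room for fingers.
- drawer (a joint): How far the meter's drawer is open, in m: 0 fully shut, 0.15 to 0.18 at the start. Slides level along the drawer's x axis, pushed shut along +x; friction about 1.5 N, no latch, stays where it is left.
- drawer_cradle (a point): Where the centre of a ring seated in the drawer's cradle lies, 57 mm above the table; x points into the meter (shutting direction), y along the trough and so along a seated ring's bore, z up. The cradle is a V trough like the rack's with end lips (inner faces at y = +-30 mm, tops 29 mm below this point). The tray is 100 mm wide (y), its sides 28 mm high above the table.
- drawer_front (a point): Outer face of the drawer's front panel, mid-width, 85 mm above the table; x points into the meter (push this way); moves with the drawer. The panel is 190 mm wide, 10 mm thick, its top 108 mm above the table; the cradle's centre lies 80 mm behind this face.
- meter: The grain meter, fixed, on the robot's right; origin on the table at mid-width, at the shut drawer's outer face; x points into it. Its drawer bay is 240 mm wide, starts at x = 10 mm, top 114 mm above the table; the taller head (250 mm) starts at x = 115 mm and ends at 320 mm.
- bottle: Bystander: clear bottle, 56 mm diameter, 150 mm tall; origin at the middle of its underside. Leave alone.
- jar: Bystander: amber glass jar, 66 mm diameter, 85 mm tall; origin at the middle of its underside. Leave alone.
- scoop: Bystander: aluminium scoop with a black handle, 190 x 70 mm, 35 mm tall; origin at the middle of its underside. Leave alone.
- calculator: Bystander: pocket calculator lying flat, 140 x 75 x 15 mm; origin at the middle of its underside. Leave alone.
- brush: Bystander: hand brush lying flat; origin at the middle of its underside. Leave alone.
- cup: Bystander: open steel cup, 64 mm diameter, 60 mm tall; origin at the middle of its underside. Leave alone.
- dish: Bystander: white sample dish, 60 mm diameter, 28 mm tall; origin at the middle of its underside. Leave alone.
Not all that is in view belongs to the job. What is meant by the part that bears pin_grip is not blue, and is the larger of those in its own colour.

How it is judged:
By the outcome, as a careful person would: the job done as asked, in the order asked, and still so for the second after the job is handed in, with the robot touching nothing.
It also fails if it takes over 72 s, if anything falls off the work surface, if the arm or the gripper's body presses on something with over 40 N, if the wrist force passes 120 N, or if a joint passes its speed limit or range.

## Working session

There is one attempt and no reset: what is moved stays moved. The work goes in short steps, Python scripts to look and compute and a shell command to move; the robot and the scene stay as the last step left them, time stands still between calls to the robot, and variables do not carry over. Pictures are saved under pics/ and viewed, about 8 in all and at most 12, crops included, and the job is handed in when it is done.

```bash
mkdir -p pics; ls; python3 - <<'E'
from station import arm, read_camera, camera_params
import cv2, numpy as np
print(arm.get_state(), arm.grip_point_offset)
for n in ("top","side"):
    im,d=read_camera(n); cv2.imwrite(f"pics/{n}0.png",im); np.save(f"{n}0.npy",d); print(n,camera_params(n))
E
```

```text
pics
{'clock': 0.0, 'q': array([ 1.21440268,  0.4352163 ,  0.02498572,  1.57411503, -0.01160535,
        1.13402244, -0.07509085]), 'joint_velocities': array([ 1.79973316e-03, -5.86307517e-04,  1.16799104e-03,  6.72947050e-05,
       -8.20119668e-05, -4.20395136e-04,  3.68816407e-04]), 'joint_efforts': array([-8.05946893e-04, -6.70470285e+01,  1.02460016e+00, -3.16217029e+01,
        1.55668636e-02,  1.24984121e-02,  8.89282410e-05]), 'eef_pos': array([ 0.15682488, -0.60475214,  0.40392312]), 'tool_rot': array([-0.5589344 ,  0.43320387, -0.43224047,  0.55954885]), 'contact_force': array([ 0.14738845, -0.02237705,  1.22641316]), 'wrist_torque': array([-0.04649178,  0.01189873, -0.04555449]), 'grip_width': 0.08519646246932072} 0.1547
top {'fov_y': 54.51467177071848, 'cx': 247.69565309437434, 'cy': 189.49159188493357, 'xyz': array([0.4404467 , 0.11310675, 1.23255366]), 'rotation': array([-0.69653939,  0.71623847, -0.0380663 ,  0.01965424])}
side {'fov_y': 47.94880179692828, 'cx': 262.87812218454224, 'cy': 193.64526710931463, 'xyz': array([-0.27250899,  0.89163001,  1.01085463]), 'rotation': array([-0.34723853,  0.83338264, -0.39565188,  0.16839944])}
```

View pictures.

View pics/top0.png

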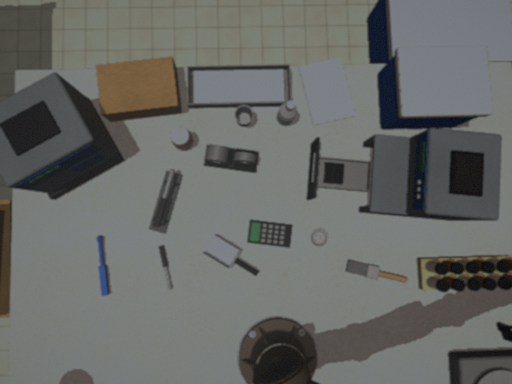

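View pics/side0.png

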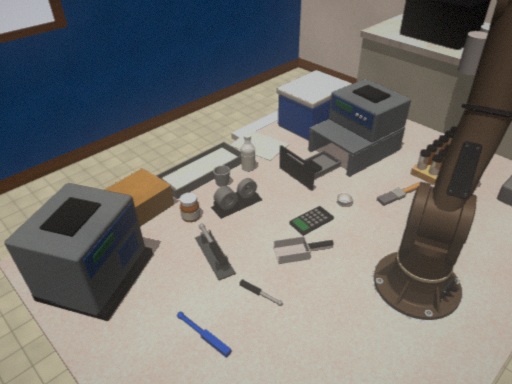

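```bash
python3 - <<'E'
import cv2, numpy as np
t=cv2.imread("pics/top0.png"); s=cv2.imread("pics/side0.png")
c=lambda im,x,y,w,h:cv2.resize(im[y:y+h,x:x+w],(400,300),interpolation=cv2.INTER_CUBIC)
a=np.vstack([np.hstack([c(t,130,160,80,60+0),c(t,191,128,80,60)]),np.hstack([c(t,295,125,128,96),c(s,180,170,120,90)])])
a=np.clip(a.astype(float)*1.4,0,255).astype(np.uint8)
cv2.imwrite("pics/crop1.png",a)
E
```

```text
(no output)
```

View pics/crop1.png

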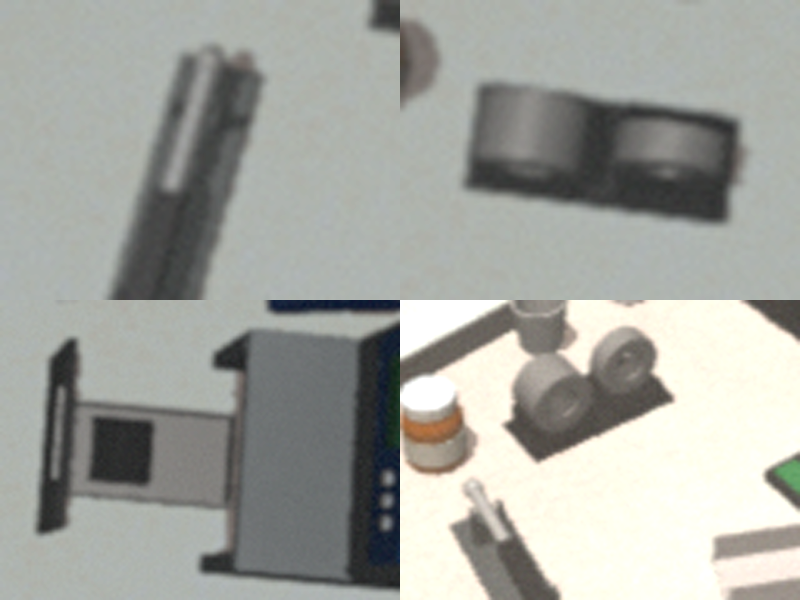

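```bash
cat >h.py <<'E'
import cv2, numpy as np
from scipy.spatial.transform import Rotation as R
from station import camera_params
def rays(n):
    p=camera_params(n); f=192/np.tan(np.radians(p["fov_y"]/2))
    v,u=np.mgrid[:384,:512]
    return p["xyz"], R.from_quat(p["rotation"]).apply(np.stack([(u-p["cx"])/f,(v-p["cy"])/f,np.ones(u.shape)],-1).reshape(-1,3)).reshape(384,512,3)
def cloud(n,d):
    o,r=rays(n); P=o+r*d[...,None]; P[d<=0]=np.nan; return P
def onplane(n,z):
    o,r=rays(n); return o+r*((z-o[2])/r[...,2])[...,None]
E
python3 - <<'E'
from h import *
T=cloud("top",np.load("top0.npy")); S=cloud("side",np.load("side0.npy")); im=cv2.imread("pics/top0.png").max(2)
print("table z",np.nanmedian(T[200:240,190:210,2]),np.nanmedian(S[230:250,330:350,2]),"std",np.nanstd(T[200:240,190:203,2]))
np.set_printoptions(linewidth=220,precision=0,suppress=True)
mm=lambda a:np.round(a*1000)
print("stand z");print(mm(T[166:232:2,150:184:2,2]))
print("stand im");print(im[166:204:2,156:184])
print("rack z");print(mm(T[142:174:2,202:262:2,2]))
print("drawer z");print(mm(T[134:204:4,304:376:3,2]))
E
```

```text
table z 0.0018830546601864562 0.001451374885742096 std 0.002452552712536103
stand z
[[10.  2.  1.  8.  3.  4.  3.  3.  3.  2.  5.  4.  4.  5.  2.  5.  1.]
 [-1.  2. -0. -1.  4. -2.  6.  3.  1. -1.  0. -1.  4. -0.  8. -4. -0.]
 [ 1.  2. -0.  2.  3.  5.  2. -1.  7.  4. 55. 54. 53.  0.  3.  2.  1.]
 [ 5.  1.  2.  5.  3.  2.  4.  3. 12. 12. 57. 51. 50.  4.  7.  2. -1.]
 [ 2.  1.  2.  1.  5.  3.  2. -0. 13. 10. 56. 54. 10.  8. 11. 10.  3.]
 [ 2.  2.  0. -3. -0.  1.  3. 10.  8. 49. 56. 50.  9. 13. 13.  7.  4.]
 [ 5. -1.  1.  4.  2. -2. -1. 11.  9. 51. 52.  4.  8. 11. 14. 12.  2.]
 [ 6.  2.  1.  1. -1.  1.  5. 53. 38. 53. 53.  6. 11. 10.  8.  9. -1.]
 [-1.  2. -3.  6.  4.  3. -0. 54. 39. 53. 44. 53.  7. 10. 11.  5. -2.]
 [ 5.  2. -1.  4.  0.  1.  7.  9. 49. 52. 51. 52. 30. 12.  8.  1. -1.]
 [-4.  3.  1.  1.  4.  1. 11. 14. 55. 52.  9.  7. 13. 10. 14.  3.  3.]
 [ 3.  4.  3.  3.  3.  3.  6.  9. 57. 51. 10. 15. 10. 12.  9. -1. -2.]
 [-0.  4.  4. nan nan 10. 10. 48. 55. 52. 11.  8.  7. 12.  1.  0. -1.]
 [ 0. -2.  5.  3.  8.  9. 13. 52. 56. 10.  8. nan  9.  8. -2.  4.  1.]
 [ 1.  2.  5.  0.  3. 
[... 7022 characters left out ...]
30.  29.  30.  27.  28.  33.  12.  16.  13.  13.  11.  14.  12.   9.  20.  -1. 113.]
 [  4.  11.  63. 108.  29.  31.  28.  31.  15.  17.  22.  20.  11.  14.  18.  12.  15.  11.  13.  14.   7.  22.  -1. 116.]
 [ -0.  15.  68. 106.   5.   3.   2.   1.  -2.   0.  -1.  -2.   1.  -3.   1.   4.  14.  21.  28.  29.  27.  30. 108. 118.]
 [  1.  24.  80. 110.   2.   4.  -0.   4.  -1.  -1.  -1.   0.   5.   4.  -0.   1.   4.   5.  -3.  -0.   1.   3. 112. 114.]
 [  5.  25.  78. 105.   3.   1.   2.   2.  -1.   3.   3.   4.  -4.   3.   4.  -1.  -2.   2.   1.   1.   1.   3. 114. 114.]
 [ -2.   6.   4.  -0.   2.   1.   4.   0.   0.   7.   3.   2.  -1.   5.   4.  -1.   2.  -1.   2.   1.  -0.  -0. 115. 116.]]
```

```bash
cat >m.py <<'E'
from h import *
from scipy.optimize import least_squares
def box(P,m):  # oriented rect of a mask's points in mm
    r=cv2.minAreaRect((P[m][:,:2]*1000).astype(np.float32)); return r
def sel(P,lo,hi,z0,z1):
    with np.errstate(invalid="ignore"):
        return (P[...,:2]>lo).all(-1)&(P[...,:2]<hi).all(-1)&(P[...,2]>z0)&(P[...,2]<z1)
def cyl(P,m):
    X=P[m]
    def f(p): # axis through (.,p0,p1) at angle p2 to world x
        n=np.array([-np.sin(p[2]),np.cos(p[2])]); c=X[:,:2].mean(0)
        return (np.hypot((X[:,:2]-c)@n-p[0],X[:,2]-p[1])-.036)*1000
    s=least_squares(f,[0,.053,0],loss="soft_l1",x_scale=[.01,.01,.1]); p=s.x; c=X[:,:2].mean(0)
    n=np.array([-np.sin(p[2]),np.cos(p[2])]); a=np.array([n[1],-n[0]])
    X=X[np.abs(f(p))<5]; t=(X[:,:2]-c)@a; lo,hi=np.percentile(t,[1,99])
    return c+n*p[0]+a*(lo+hi)/2, p[1], np.degrees(p[2]), hi-lo, len(X), np.abs(s.fun).mean()
E
python3 - <<'E'
from m import *
np.set_printoptions(precision=4,suppress=True)
C={n:cloud(n,np.load(n+"0.npy")) for n in("top","side")}
T=C["top"]
for nm,px in dict(stand=(200,166),pinlow=(226,155),ringL=(152,217),ringS=(156,244),panel=(173,313),cradle=(173,334),bay=(173,380),rackR=(164,257)).items(): print(nm,T[px])
for k,P in C.items():
    for nm,px in (("long",(152,217)),("short",(156,244))):
        c=T[px]; m=sel(P,c[:2]-[.05,.042],c[:2]+[.05,.042],.058,.1); print(k,nm,cyl(P,m))
    c=T[173,313]; m=sel(P,c[:2]-[.13,.04],c[:2]+[.13,.04],.098,.113); print(k,"panel",box(P,m),m.sum())
    X=P[m];l=cv2.fitLine((X[:,:2]).astype(np.float32),cv2.DIST_HUBER,0,.01,.01).ravel();print("   line",l,np.percentile((X[:,:2]-l[2:])@[-l[1],l[0]],[2,10,50,90,98])*1000)
    c=T[200,166]; m=sel(P,c[:2]-[.13,.06],c[:2]+[.13,.06],.047,.065); X=P[m]
    l=cv2.fitLine((X[:,:2]).astype(np.float32),cv2.DIST_HUBER,0,.01,.01).ravel(); l=l*np.sign(l[0]) if 0 else l
    a=l[:2]*np.sign(l[0]); n=np.array([-a[1],a[0]])
    for i in range(5):
        w=(X[:,:2]-l[2:])@n; t=(X[:,:2]-l[2:])@a; ok=abs(w)<.012
        q=np.polyfit(t[ok],w[ok],1); l[2:]+=n*q[1]; a=a+n*q[0]; a/=np.linalg.norm(a); n=np.array([-a[1],a[0]])
    t=(X[ok][:,:2]-l[2:])@a; lo,hi=t.min(),t.max()
    print(k,"pin dir",np.degrees(np.arctan2(a[1],a[0])),"ends",l[2:]+a*lo,l[2:]+a*hi,"len",hi-lo, "z",X[ok][:,2].mean())
    for b in np.arange(lo,hi,.02):
        s=ok.copy(); s[ok]=(t>=b)&(t<b+.02); print("   ",round((b-lo)*1000),s.sum(),X[s][:,2].mean()*1e3,((X[s][:,:2]-l[2:])@n).mean()*1e3)
E
```

```text
stand [0.5105 0.3402 0.0491]
pinlow [0.4297 0.3737 0.0572]
ringL [0.6515 0.1733 0.0956]
ringS [0.6381 0.0904 0.0891]
panel [ 0.578  -0.1197  0.1016]
cradle [ 0.5862 -0.2062  0.0194]
bay [ 0.5712 -0.3223  0.1143]
rackR [0.6248 0.0462 0.004 ]
top long (array([0.6511, 0.1772]), np.float64(0.054222088946456706), np.float64(-9.27266310724171), np.float64(0.045476956935048), 329, np.float64(1.919535040931806))
top short (array([0.6375, 0.0883]), np.float64(0.053806741311672), np.float64(-7.7490827004277625), np.float64(0.026305521069374203), 191, np.float64(1.8321738140322064))
top panel ((595.2828979492188, -124.95307922363281), (15.71285343170166, 189.55177307128906), 82.94670867919922) 264
   line [ 0.9926 -0.1213  0.5926 -0.1248] [-6.5297 -5.3233  0.1154  4.7838  6.9055]
top pin dir -17.305619761193594 ends [0.4288 0.3746] [0.609  0.3184] len 0.18874471188461184 z 0.05474176505210113
    0 42 56.573998006424674 0.07861194078555653
    20 44 56.16610694777716 -0.24544762103387052
    40 43 56.00779044430996 0.14322077896285978
    60 44 56.317807952314624 0.017402518476230318
    80 37 
[... 733 characters left out ...]
5225830078) 172
   line [ 0.9927 -0.1208  0.6046 -0.1262] [-9.1541 -6.4448  0.2713  4.3577  6.5268]
side pin dir -17.025517792180477 ends [0.426  0.3755] [0.612  0.3186] len 0.19447718019569238 z 0.054406239811680954
    0 46 54.81854321135018 0.03417959938129219
    20 37 56.02766724067649 0.0903693236348483
    40 39 55.909022619843654 0.10113452190444693
    60 34 55.923909431199554 0.10290339102182193
    80 25 55.46075373248846 -0.11705753868933189
    100 19 51.87912543600532 -0.6256596100061087
    120 18 51.301990804809535 -0.25844646838329605
    140 22 51.929889093934875 0.8578001605835119
    160 26 52.8998299145426 0.2678715180820469
    180 6 51.40742523130574 -3.121400370498611
```

```bash
cat >go.py <<'E'
# usage: go.py x y z yaw_deg -> shift (cm) and turn from current pose so that the GRASP POINT is there, tool down, pin dir = yaw
import sys; from h import *; from station import arm
s=arm.get_state(); M=R.from_quat(s["tool_rot"]).as_matrix(); x,y,z,yaw=map(float,sys.argv[1:5])
a=np.radians(yaw); X=np.array([-np.sin(a),np.cos(a),0]); 
if X@M[:,0]<0: X=-X
Y=np.array([0,0,-1.]); G=np.stack([X,Y,np.cross(X,Y)],1)
rv=R.from_matrix(G@M.T).as_rotvec(); t=np.array([x,y,z+arm.grip_point_offset])
gp=s["eef_pos"]+M[:,1]*arm.grip_point_offset
np.set_printoptions(precision=4,suppress=True)
print("clock",s["clock"],"off",arm.grip_point_offset,"w",s["grip_width"],"F",s["contact_force"],"\neef",s["eef_pos"],"grasp",gp,"toolX",M[:,0],"toolY",M[:,1],"q",s["q"])
print("shift cm",(t-s["eef_pos"])*100,"turn",rv)
E
python3 go.py 0.490 0.356 0.145 -17.2
```

```text
clock 0.1 off 0.1547 w 0.08546707753565211 F [0.9762 0.1473 0.1972] 
eef [ 0.1568 -0.6048  0.404 ] grasp [ 0.1568 -0.6046  0.2493] toolX [ 0.251  -0.968  -0.0014] toolY [-0.0005  0.0013 -1.    ] q [ 1.2144  0.4352  0.025   1.574  -0.0116  1.134  -0.0751]
shift cm [ 33.3163  96.0795 -10.4302] turn [-0.0014 -0.0001 -0.5539]
```

```bash
python3 -m handwheel '[1,3,4,2,0,0,0.15, 1,7,8,4,0,0,0.3, 1,11,12,5,0,0,0.48, 1,15,16,5,0,0,0.66, 1,19,20,5,0,0,0.84, 1,23,24,5,0,0,1.02, 1,27,29,5,0,0,1.2, 1,29,33,5,0,0,1.35]' 60; python3 go.py 0.490 0.356 0.145 -17.2
```

```text
clock: 1.1
eef_pos: [0.4484, -0.2723, 0.4537]
tool_rot: [-0.707, -0.014, 0.015, 0.707]
contact_force: [0.2, -1.1, -0.4]
grip_width: 0.0853
clock 1.1 off 0.1547 w 0.0853421205028477 F [ 0.2087 -1.0976 -0.4357] 
eef [ 0.4484 -0.2723  0.4537] grasp [ 0.4482 -0.2722  0.299 ] toolX [ 0.9992  0.0405 -0.0011] toolY [-0.0012  0.0007 -1.    ] q [ 0.7779  0.2684 -0.4201  1.7152  0.1167  1.1842  0.3673]
shift cm [  4.1588  62.8306 -15.4028] turn [ 0.0001 -0.0015  1.2301]
```

```bash
python3 -m handwheel '[1,2,5,0,0,0,0.15, 1,4,10.5,0,0,0,0.3, 1,5,16,0,0,0,0.46, 1,5.5,21.5,0,0,0,0.62, 1,5.5,27,0,0,0,0.78, 1,5.5,32.5,0,0,0,0.94, 1,5.5,38,-1,0,0,1.09, 1,5,43.5,-3,0,0,1.23]' ; python3 go.py 0.490 0.356 0.145 -17.2
```

```text
clock: 2.1
eef_pos: [0.4985, 0.1642, 0.4238]
tool_rot: [0.569, 0.421, -0.421, -0.568]
contact_force: [0.4, -0.5, 1.2]
grip_width: 0.0854
clock 2.1 off 0.1547 w 0.08542760623650361 F [ 0.3696 -0.5311  1.1647] 
eef [0.4985 0.1642 0.4238] grasp [0.4986 0.1641 0.2691] toolX [ 0.2923  0.9563 -0.0003] toolY [ 0.0005 -0.0005 -1.    ] q [ 0.2037  0.3721 -0.8247  1.7393  0.2963  1.1598  0.5672]
shift cm [ -0.8511  19.1774 -12.4104] turn [ 0.0005  0.0005 -0.0036]
```

```bash
python3 -m handwheel '[1,0,4,-2,0,0,0, 1,0,9,-4,0,0,0, 1,-0.5,14,-6,0,0,0, 1,-0.8,18,-8,0,0,0, 1,-0.8,19.4,-10,0,0,0, 1,-0.8,19.4,-11.5,0,0,0, 1,-0.8,19.4,-12.4,0,0,0, 1,-0.8,19.4,-12.4,0,0,0]' ; python3 go.py 0.490 0.356 0.045 -17.2
python3 - <<'E'
from station import read_camera
import cv2,numpy as np
for n in("top","side"):
    im,d=read_camera(n); cv2.imwrite(f"pics/{n}1.png",im); np.save(n+"1.npy",d)
t=cv2.imread("pics/top1.png");s=cv2.imread("pics/side1.png")
c=lambda im,x,y:cv2.resize(im[y:y+150,x:x+100],(400,600),interpolation=cv2.INTER_CUBIC)
cv2.imwrite("pics/c2.png",np.hstack([c(t,115,120),c(s,165,150)]))
E
```

```text
clock: 3.1
eef_pos: [0.4911, 0.3566, 0.2994]
tool_rot: [0.569, 0.42, -0.42, -0.568]
contact_force: [-0.3, 0.3, 0.0]
grip_width: 0.0856
clock 3.1 off 0.1547 w 0.08561333355659882 F [-0.3347  0.2592  0.046 ] 
eef [0.4911 0.3566 0.2994] grasp [0.4911 0.3563 0.1447] toolX [ 0.2942  0.9557 -0.0018] toolY [ 0.0001 -0.0019 -1.    ] q [-0.2287  0.6237 -0.7369  1.6946  0.4821  1.0146  0.1384]
shift cm [-0.1126 -0.0596 -9.9661] turn [ 0.0019  0.0001 -0.0016]
```

View pics/c2.png

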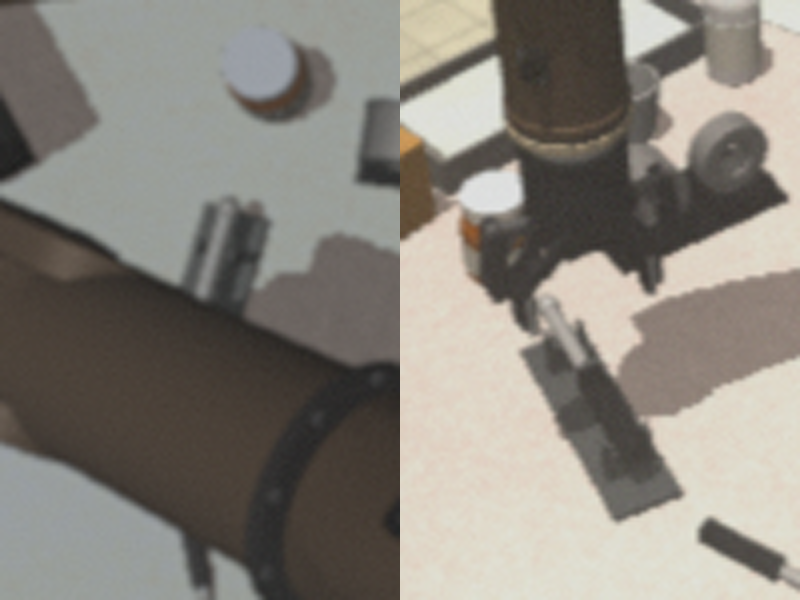

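```bash
python3 -m handwheel '[1,-0.1,-0.05,-2,0,0,0, 1,-0.1,-0.05,-4,0,0,0, 1,-0.1,-0.05,-6,0,0,0, 1,-0.1,-0.05,-8,0,0,0, 1,-0.1,-0.05,-9.3,0,0,0, 1,-0.1,-0.05,-9.9,0,0,0, 1,-0.1,-0.05,-9.9,0,0,0, 1,-0.1,-0.05,-9.9,0,0,0]' ; python3 go.py 0.490 0.356 0.045 -17.2; python3 -m handwheel '[0.15,0,0,0,0,0,0, 0.1,0,0,0,0,0,0, 0,0,0,0,0,0,0, 0,0,0,0,0,0,0, 0,0,0,0,0,0,0, 0,0,0,0,0,0,0, 0,0,0,0,0,0,0, 0,0,0,0,0,0,0]' 80;python3 go.py 0.490 0.356 0.045 -17.2
```

```text
clock: 4.2
eef_pos: [0.4902, 0.3572, 0.2021]
tool_rot: [0.569, 0.421, -0.42, -0.568]
contact_force: [-0.4, -0.2, 0.1]
grip_width: 0.0856
clock 4.2 off 0.1547 w 0.08555116759340439 F [-0.3948 -0.2158  0.1304] 
eef [0.4902 0.3572 0.2021] grasp [0.4906 0.3573 0.0474] toolX [0.2937 0.9559 0.001 ] toolY [ 0.0021  0.0004 -1.    ] q [-0.2796  0.734  -0.6625  1.7721  0.5876  0.841   0.0509]
shift cm [-0.0246 -0.1208 -0.2376] turn [-0.0004  0.0021 -0.0021]
clock: 5.2
eef_pos: [0.4904, 0.3573, 0.2024]
tool_rot: [0.569, 0.421, -0.419, -0.568]
contact_force: [-1.0, -0.6, 4.5]
grip_width: 0.0188
clock 5.2 off 0.1547 w 0.018819376151182697 F [-1.0256 -0.5983  4.5426] 
eef [0.4904 0.3573 0.2024] grasp [0.4908 0.3574 0.0477] toolX [0.2938 0.9559 0.0013] toolY [ 0.0026  0.0006 -1.    ] q [-0.2796  0.7336 -0.6626  1.7718  0.5875  0.8411  0.051 ]
shift cm [-0.0369 -0.1299 -0.2664] turn [-0.0006  0.0026 -0.002 ]
```

```bash
python3 -m handwheel '[0,0,0,1,0,0,0, 0,0,0,2.5,0,0,0, 0,0,0,4.5,0,0,0, 0,0,0,6,0,0,0, 0,-0.5,-3,7,0,0,0.04, 0,-1.2,-7,8,0,0,0.08, 0,-2,-11.5,8,0,0,0.12, 0,-2.7,-15.3,8,0,0,0.152]'
python3 go.py 0.4636 0.2046 0.053 -8.5
cat >pin.py <<'E'
# measure held pin's steel shaft from clouds + ring
from m import *; from station import arm,read_camera
import sys; tag=sys.argv[1]
s=arm.get_state(); M=R.from_quat(s["tool_rot"]).as_matrix(); g=s["eef_pos"]+M[:,1]*.1574
a=np.cross(M[:,0],M[:,1]); a=a*np.sign(a[0]); n=M[:,0]*np.sign(M[1,0])
for k in("top","side"):
    im,d=read_camera(k); cv2.imwrite(f"pics/{k}{tag}.png",im); P=cloud(k,d)-g
    L=np.stack([P@a,P@n,P[...,2]],-1)
    m=(L[...,0]>.035)&(L[...,0]<.14)&(abs(L[...,1])<.02)&(abs(L[...,2])<.02); X=L[m]*1000
    if len(X)<10: print(k,"few",len(X)); continue
    print(k,len(X),"x range",np.percentile(X[:,0],[1,99]).round(1))
    for lo in range(35,135,15):
        q=X[(X[:,0]>=lo)&(X[:,0]<lo+15)]
        if len(q)>3: print("   x",lo,len(q),"y %.1f z %.1f zmax90 %.1f"%(q[:,1].mean(),q[:,2].mean(),np.percentile(q[:,2],90)))
E
python3 pin.py 2
```

```text
clock: 6.2
eef_pos: [0.4631, 0.2027, 0.2832]
tool_rot: [0.536, 0.463, -0.461, -0.534]
contact_force: [-0.5, 0.1, -0.3]
grip_width: 0.0187
clock 6.2 off 0.1547 w 0.0187498958892875 F [-0.5264  0.1473 -0.2921] 
eef [0.4631 0.2027 0.2832] grasp [0.4636 0.2028 0.1285] toolX [0.145  0.9894 0.0009] toolY [ 0.0034  0.0004 -1.    ] q [ 0.0829  0.5194 -0.814   1.9558  0.4935  0.8716  0.4327]
shift cm [ 0.0511  0.1883 -7.5512] turn [-0.0004  0.0034 -0.0029]
top 91 x range [ 71.2 122.7]
   x 65 16 y -0.6 z 6.6 zmax90 10.1
   x 80 23 y 0.3 z 7.7 zmax90 10.6
   x 95 25 y -0.1 z 7.4 zmax90 10.1
   x 110 27 y -0.2 z 8.5 zmax90 12.3
side 47 x range [ 41.7 118.9]
   x 35 5 y -3.8 z 6.4 zmax90 7.8
   x 80 7 y -5.9 z 6.5 zmax90 7.8
   x 95 17 y -4.2 z 4.5 zmax90 7.6
   x 110 15 y -5.0 z 6.0 zmax90 8.4
```

```bash
python3 -m handwheel '[0,0,0.1,-1.5,0,0.003,-0.003, 0,0.05,0.2,-3,0,0.003,-0.003, 0,0.05,0.2,-4.5,0,0.003,-0.003, 0,0.05,0.2,-6,0,0.003,-0.003, 0,0.05,0.2,-7,0,0.003,-0.003, 0,0.05,0.2,-7.3,0,0.003,-0.003, 0,0.05,0.2,-7.3,0,0.003,-0.003, 0,0.05,0.2,-7.3,0,0.003,-0.003]'
python3 go.py 0.5825 0.187 0.0557 -8.5; python3 pin.py 3
python3 - <<'E'
import cv2,numpy as np
t=cv2.imread("pics/top3.png");s=cv2.imread("pics/side3.png")
c=lambda im,x,y:cv2.resize(im[y:y+150,x:x+100],(400,600),interpolation=cv2.INTER_CUBIC)
cv2.imwrite("pics/c3.png",np.hstack([c(t,180,110),c(s,180,150)]))
E
```

```text
clock: 7.3
eef_pos: [0.4638, 0.202, 0.2099]
tool_rot: [0.537, 0.46, -0.461, -0.536]
contact_force: [0.1, -0.5, -0.7]
grip_width: 0.0185
clock 7.3 off 0.1547 w 0.018469995026086213 F [ 0.0704 -0.4538 -0.7321] 
eef [0.4638 0.202  0.2099] grasp [0.4638 0.2016 0.0552] toolX [ 0.1525  0.9883 -0.0029] toolY [-0.0004 -0.0029 -1.    ] q [ 0.0081  0.6186 -0.7223  2.0145  0.611   0.7365  0.3238]
shift cm [11.8671 -1.5015  0.0458] turn [ 0.0029 -0.0004  0.0047]
top 79 x range [ 71.  122.8]
   x 65 12 y -1.4 z 5.6 zmax90 9.9
   x 80 21 y 0.1 z 6.7 zmax90 9.7
   x 95 22 y -0.1 z 7.8 zmax90 10.9
   x 110 24 y 0.4 z 8.7 zmax90 13.3
side 55 x range [ 43.  118.5]
   x 35 4 y 3.8 z 4.2 zmax90 8.5
   x 50 7 y -0.6 z 5.8 zmax90 8.1
   x 80 13 y 1.7 z 7.1 zmax90 12.2
   x 95 16 y 1.5 z 6.1 zmax90 9.4
   x 110 15 y 1.5 z 7.8 zmax90 12.6
```

View pics/c3.png

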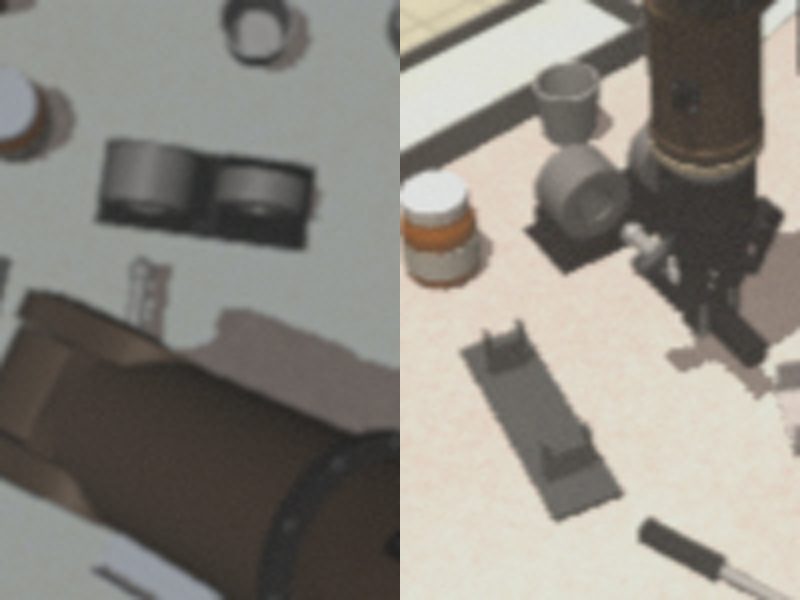

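```bash
python3 -m handwheel '[0,0.3,0.25,0.05,0.003,0,0.005, 0,1,0.12,0.05,0.003,0,0.005, 0,2,-0.03,0.05,0.003,0,0.005, 0,3,-0.18,0.05,0.003,0,0.005, 0,3.8,-0.3,0.05,0.003,0,0.005, 0,4.6,-0.42,0.05,0.003,0,0.005, 0,5.4,-0.54,0.05,0.003,0,0.005, 0,6,-0.62,0.05,0.003,0,0.005]'
python3 go.py 0.5825 0.187 0.0557 -8.5
```

```text
clock: 8.4
eef_pos: [0.5243, 0.1957, 0.2104]
tool_rot: [-0.536, -0.461, 0.462, 0.536]
contact_force: [0.2, 0.1, -0.9]
grip_width: 0.0185
clock 8.4 off 0.1547 w 0.018470316660523005 F [ 0.2393  0.0718 -0.8921] 
eef [0.5243 0.1957 0.2104] grasp [0.5242 0.1957 0.0557] toolX [ 0.1477  0.989  -0.    ] toolY [-0.0004  0.     -1.    ] q [ 0.0427  0.681  -0.7155  1.8836  0.6079  0.8078  0.4229]
shift cm [ 5.8195 -0.8654 -0.0005] turn [-0.     -0.0004 -0.0001]
```

```bash
python3 -m handwheel '[0,0.8,-0.12,0,0,0,0, 0,1.6,-0.24,0,0,0,0, 0,2.4,-0.36,0,0,0,0, 0,3.2,-0.48,0,0,0,0, 0,4,-0.6,0,0,0,0, 0,4.8,-0.72,0,0,0,0, 0,5.5,-0.82,0,0,0,0, 0,5.8,-0.86,0,0,0,0]'
python3 go.py 0.5825 0.187 0.0557 -8.5; python3 pin.py 4
python3 - <<'E'
import cv2,numpy as np
t=cv2.imread("pics/top4.png");s=cv2.imread("pics/side4.png")
c=lambda im,x,y:cv2.resize(im[y:y+150,x:x+100],(400,600),interpolation=cv2.INTER_CUBIC)
cv2.imwrite("pics/c4.png",np.hstack([c(t,180,90),c(s,180,130)]))
E
```

```text
clock: 9.4
eef_pos: [0.5828, 0.1869, 0.2103]
tool_rot: [-0.536, -0.461, 0.462, 0.536]
contact_force: [-0.2, 0.3, -1.3]
grip_width: 0.0188
clock 9.4 off 0.1547 w 0.018783070236945844 F [-0.2144  0.3399 -1.3401] 
eef [0.5828 0.1869 0.2103] grasp [0.5827 0.1869 0.0556] toolX [0.1481 0.989  0.    ] toolY [-0.0004  0.0001 -1.    ] q [ 0.0639  0.7428 -0.7058  1.7499  0.6056  0.8793  0.5096]
shift cm [-0.0268  0.0077  0.0076] turn [-0.0001 -0.0004  0.0003]
top few 0
side 14 x range [ 43.7 119.9]
   x 35 8 y 11.8 z 1.1 zmax90 16.7
   x 50 4 y 2.4 z 6.4 zmax90 8.4
```

View pics/c4.png

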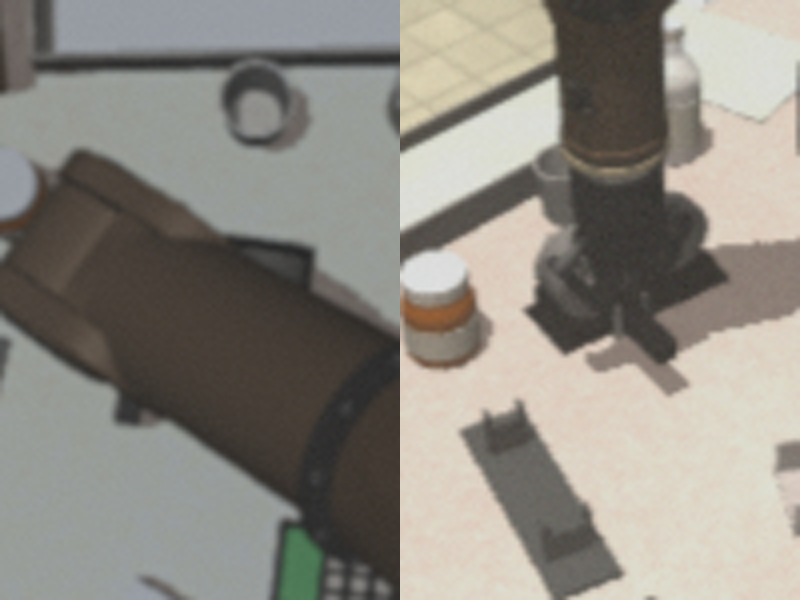

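```bash
python3 -m handwheel '[0,0,0,0.4,0,0,0, 0,0,0,0.7,0,0,0, 0,0,0,0.95,0,0,0, 0,0,0,1.2,0,0,0, 0,0,0,1.6,0,0,0, 0,0,0,2.1,0,0,0, 0,0,0,2.7,0,0,0, 0,0,0,3.3,0,0,0]' 110
python3 -m handwheel '[0,0,0,0.8,0,0,0, 0,0,0,2,0,0,0, 0,0,0,3.3,0,0,0, 0,0,0,4.8,0,0,0, 0,0,0,6.3,0,0,0, 0,0,0,7.6,0,0,0, 0,0,0,8.6,0,0,0, 0,0,0,9,0,0,0]'
python3 go.py 0.516 -0.191 0.1857 -7; python3 pin.py 5 >/dev/null
python3 - <<'E'
import cv2,numpy as np
t=cv2.imread("pics/top5.png");s=cv2.imread("pics/side5.png")
c=lambda im,x,y:cv2.resize(im[y:y+150,x:x+100],(400,600),interpolation=cv2.INTER_CUBIC)
cv2.imwrite("pics/c5.png",np.hstack([c(t,180,70),c(s,190,100)]))
E
```

```text
clock: 10.5
eef_pos: [0.5826, 0.187, 0.2438]
tool_rot: [-0.536, -0.461, 0.462, 0.536]
contact_force: [-0.2, 0.5, -1.5]
grip_width: 0.0181
clock: 11.5
eef_pos: [0.5826, 0.1871, 0.3345]
tool_rot: [-0.536, -0.462, 0.461, 0.536]
contact_force: [-0.1, -0.3, -1.4]
grip_width: 0.018
clock 11.5 off 0.1547 w 0.017953693090216646 F [-0.1001 -0.2781 -1.3731] 
eef [0.5826 0.1871 0.3345] grasp [0.5827 0.1872 0.1798] toolX [0.148  0.989  0.0005] toolY [ 0.0004  0.0004 -1.    ] q [ 0.1219  0.6076 -0.7956  1.6442  0.4768  1.0937  0.614 ]
shift cm [ -6.6625 -37.8098   0.5868] turn [-0.0004  0.0004  0.0264]
```

View pics/c5.png

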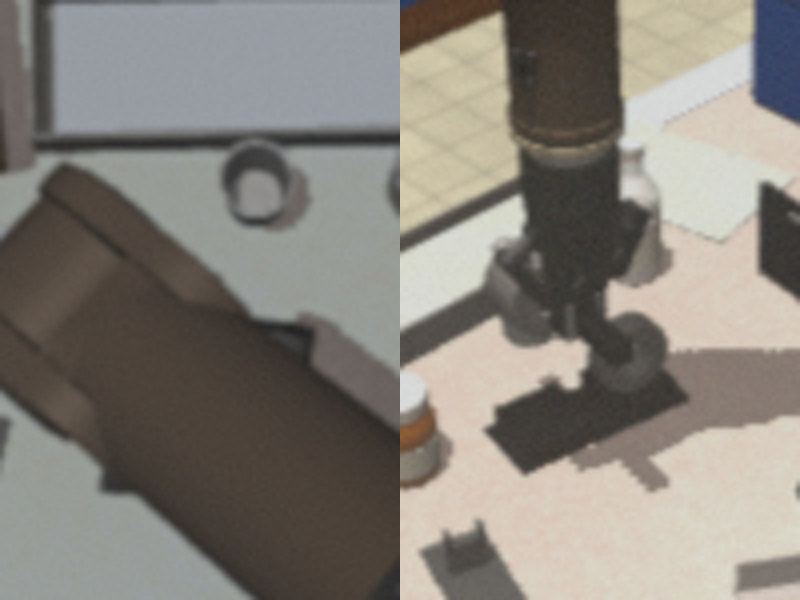

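```bash
python3 -m handwheel '[0,0,-0.5,0.5,0,0,0, 0,-0.2,-1.6,0.7,0,0,0, 0,-0.6,-3.5,0.7,0,0,0.003, 0,-1,-6,0.7,0,0,0.006, 0,-1.5,-8.8,0.7,0,0,0.008, 0,-2,-11.6,0.7,0,0,0.01, 0,-2.5,-14.4,0.7,0,0,0.012, 0,-3,-17.2,0.7,0,0,0.014]'
python3 -m handwheel '[0,-0.5,-2.8,0,0,0,0.002, 0,-1,-5.6,0,0,0,0.004, 0,-1.5,-8.4,0,0,0,0.006, 0,-2,-11.2,0,0,0,0.008, 0,-2.5,-14,0,0,0,0.01, 0,-3,-17,0,0,0,0.012, 0,-3.4,-19.2,0,0,0,0.012, 0,-3.5,-20.4,0,0,0,0.012]'
python3 go.py 0.518 -0.1912 0.1857 -7
cat >ring.py <<'E'
from m import *; from station import arm,read_camera
import sys; tag,zc=sys.argv[1],float(sys.argv[2])
s=arm.get_state(); M=R.from_quat(s["tool_rot"]).as_matrix(); a=np.radians(-7); a=np.array([np.cos(a),np.sin(a)]); 
e=np.array(list(map(float,sys.argv[3:5]))) if len(sys.argv)>4 else s["eef_pos"][:2]+a*.068
print("expected",e)
for k in("top","side"):
    im,d=read_camera(k); cv2.imwrite(f"pics/{k}{tag}.png",im); np.save(k+tag+".npy",d); P=cloud(k,d)
    m=sel(P,e-.042,e+.042,zc+.005,zc+.045)
    # keep only what lies near the ring's outer skin
    if m.sum()>40: print(k,cyl(P,m),m.sum())
    else: print(k,"few",m.sum())
E
python3 ring.py 6 0.175
python3 - <<'E'
import cv2,numpy as np
t=cv2.imread("pics/top6.png");s=cv2.imread("pics/side6.png")
c=lambda im,x,y:cv2.resize(im[y:y+150,x:x+100],(400,600),interpolation=cv2.INTER_CUBIC)
cv2.imwrite("pics/c6.png",np.hstack([c(t,290,90),c(s,260,60)]))
E
```

```text
clock: 12.6
eef_pos: [0.5521, 0.0132, 0.341]
tool_rot: [0.533, 0.465, -0.465, -0.533]
contact_force: [-0.4, 0.9, -1.4]
grip_width: 0.0179
clock: 13.6
eef_pos: [0.5162, -0.1928, 0.3408]
tool_rot: [-0.53, -0.467, 0.468, 0.53]
contact_force: [-0.4, -0.0, -1.9]
grip_width: 0.0182
clock 13.6 off 0.1547 w 0.018245127483086123 F [-0.3877 -0.0248 -1.9177] 
eef [ 0.5162 -0.1928  0.3408] grasp [ 0.5161 -0.1929  0.1861] toolX [ 0.1253  0.9921 -0.001 ] toolY [-0.0011 -0.0009 -1.    ] q [ 0.8467  0.5129 -0.8258  1.7865  0.4341  1.0351  1.3021]
shift cm [ 0.1773  0.1585 -0.0385] turn [ 0.0009 -0.0011  0.0035]
expected [ 0.58372004 -0.20107172]
top (array([ 0.59816889, -0.1857225 ]), np.float64(0.23253158591202197), np.float64(-41.49577991618912), np.float64(0.06281165761695687), 143, np.float64(7.570968703873588)) 422
side (array([ 0.58833172, -0.16086405]), np.float64(0.2232026307600816), np.float64(-8.25807694404002), np.float64(0.04800065052242443), 87, np.float64(5.821851398364983)) 140
```

View pics/c6.png

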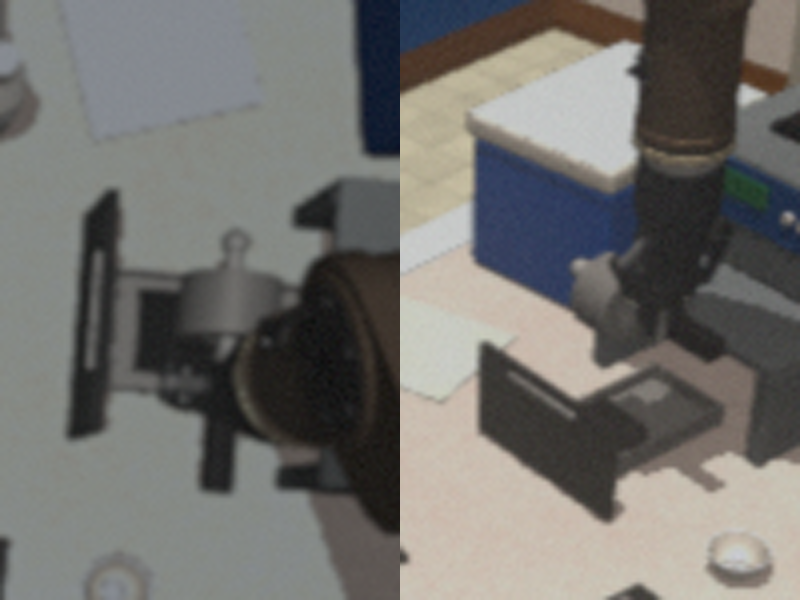

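```bash
cat >rf.py <<'E'
from m import *; import sys
tag=sys.argv[1]; u0,u1,v0,v1=map(int,sys.argv[2:6]); zlo=float(sys.argv[6]); k="top"
P=cloud(k,np.load(k+tag+".npy")); m=np.zeros(P.shape[:2],bool); m[v0:v1,u0:u1]=1; m&=(P[...,2]>zlo); X=P[m]
def f(p):
    n=np.array([-np.sin(p[2]),np.cos(p[2])]); return (np.hypot((X[:,:2]-[.585,-.2])@n-p[0],X[:,2]-p[1])-.036)*1000
s=least_squares(f,[0,zlo-.02,-.12],loss="soft_l1",x_scale=[.01,.01,.1]); p=s.x
A=np.array([np.cos(p[2]),np.sin(p[2])]); n=np.array([-A[1],A[0]]); t=(X[abs(s.fun)<6][:,:2]-[.585,-.2])@A
lo,hi=np.percentile(t,[1,99]); print("centre",np.array([.585,-.2])+n*p[0]+A*(lo+hi)/2,"z",p[1],"deg",np.degrees(p[2]),"len",hi-lo,"res",abs(s.fun).mean(),len(X),len(t))
E
python3 rf.py 6 332 362 152 180 0.19
python3 - <<'E'
from m import *
# cradle from the unobstructed first top picture
P=cloud("top",np.load("top0.npy")); im=cv2.imread("pics/top0.png").max(2)
a=np.radians(-7); A=np.array([np.cos(a),np.sin(a)]); n=np.array([-A[1],A[0]]); c=np.array([.5855,-.1995])
L=np.stack([(P[...,:2]-c)@A,(P[...,:2]-c)@n],-1)*1000
b=(abs(L)<70).all(-1)&(P[...,2]<.045)
d=b&(im<45)&(P[...,2]>.012)&(abs(L[...,0])<40)&(abs(L[...,1])<60); print("dark",d.sum(),np.percentile(L[d],[2,50,98],axis=0),"z",P[d][:,2].mean())
for u in range(318,352,4): print(u,[(int(round(L[v,u,0])),int(P[v,u,2]*1000),int(im[v,u])) for v in range(156,192,2)])
E
```

```text
centre [ 0.58800301 -0.19555038] z 0.24276962038610275 deg -41.75225180949206 len 0.055901782842013456 res 37.73506262501266 489 216
dark 344 [[-29.72431415 -29.26253173]
 [  1.24490189  -4.48036428]
 [ 31.22551522  26.41029841]] z 0.026181918330812355
318 [(37, 102, 49), (47, 14, 45), (41, 12, 54), (34, 13, 56), (27, 14, 59), (20, 15, 66), (14, 11, 67), (7, 12, 67), (0, 14, 70), (-6, 11, 72), (-13, 14, 84), (-19, 12, 88), (-26, 13, 81), (-32, 11, 89), (-40, 16, 90), (-47, 24, 82), (-50, -4, 106), (-58, 1, 120)]
322 [(57, 3, 119), (48, 18, 74), (41, 17, 97), (36, 9, 96), (28, 15, 96), (22, 13, 96), (15, 14, 98), (8, 14, 98), (2, 14, 97), (-5, 18, 96), (-12, 18, 96), (-18, 12, 93), (-25, 13, 93), (-31, 10, 87), (-38, 11, 98), (-46, 28, 89), (-50, 4, 117), (-57, 2, 128)]
326 [(58, 7, 124), (47, 29, 73), (44, 11, 94), (33, 34, 58), (27, 31, 36), (20, 32, 33), (14, 30, 35), (7, 32, 35), (1, 30, 32), (-6, 30, 33), (-13, 33, 31), (-19, 30, 34), (-26, 35, 33), (-32, 29, 51), (-37, 14, 94), (-45, 28, 90), (-48, -1, 94), (-55, 3, 129)]
330 [(61, 0, 125), (48, 29, 86), (45, 9, 87), (35, 28, 67
[... 679 characters left out ...]
11, 75), (-40, 17, 92), (-48, 28, 80), (-51, 0, 120)]
342 [(65, -3, 128), (58, 0, 113), (48, 13, 71), (41, 16, 89), (33, 25, 42), (25, 30, 32), (18, 32, 36), (12, 30, 32), (5, 34, 36), (-1, 31, 32), (-8, 32, 38), (-14, 33, 43), (-21, 31, 44), (-28, 37, 49), (-32, 16, 82), (-38, 11, 97), (-47, 30, 88), (-50, 2, 114)]
346 [(66, -1, 129), (60, -2, 122), (48, 23, 73), (42, 17, 93), (36, 14, 93), (30, 13, 95), (23, 13, 94), (17, 8, 93), (10, 10, 95), (3, 13, 96), (-3, 8, 97), (-10, 13, 93), (-17, 16, 96), (-24, 16, 94), (-31, 19, 95), (-37, 18, 95), (-46, 32, 84), (-49, 1, 106)]Traceback (most recent call last):
  File "<stdin>", line 8, in <module>
ValueError: cannot convert float NaN to integer
```

```bash
python3 - <<'E'
from m import *
P=cloud("top",np.load("top6.npy"))
a=np.radians(-7); A=np.array([np.cos(a),np.sin(a)]); n=np.array([-A[1],A[0]]); g=np.array([.5162,-.1928])
L=np.stack([(P[...,:2]-g)@A,(P[...,:2]-g)@n,P[...,2]],-1)*1000
for u in range(334,364,3): print(u,[tuple(int(q) if q==q else -9 for q in L[v,u]) for v in range(152,180,2)])
E
```

```text
334 [(144, -3, 3), (138, -4, 0), (131, -4, 1), (118, 2, 32), (115, -3, 10), (108, -2, 16), (100, -1, 21), (69, 33, 167), (62, 33, 170), (56, 34, 175), (50, 33, 173), (47, 29, 159), (61, -6, 15), (54, -5, 20)]
337 [(145, -14, 0), (139, -14, 0), (132, -15, 0), (89, 31, 186), (83, 30, 187), (78, 30, 186), (71, 30, 189), (66, 30, 190), (60, 29, 190), (54, 29, 191), (49, 28, 189), (46, 22, 166), (61, -14, 21), (54, -13, 27)]
340 [(147, -24, 0), (140, -25, -2), (132, -24, 3), (88, 25, 198), (82, 25, 197), (77, 24, 196), (71, 24, 198), (65, 24, 200), (59, 23, 197), (54, 22, 196), (48, 23, 200), (47, 14, 168), (61, -22, 28), (54, -22, 33)]
343 [(148, -35, -2), (139, -33, 6), (134, -35, 2), (88, 18, 202), (82, 18, 204), (76, 17, 204), (71, 16, 201), (65, 17, 205), (59, 16, 204), (53, 17, 208), (49, 14, 200), (49, 3, 159), (45, -1, 143), (58, -38, 10)]
346 [(109, 6, 187), (103, 6, 188), (98, 4, 183), (88, 10, 206), (81, 11, 210), (76, 10, 208), (71, 9, 205), (65, 9, 207), (60, 8, 206), (54, 8, 207), (48, 8, 208), (45, 3, 191), (39, 3, 192), (18, 33, 302)]
349 [(108, 0, 193), (103, -1, 189), (9
[... 337 characters left out ...]
08), (20, 38, 366), (13, 41, 377), (8, 41, 380)]
355 [(151, -74, 1), (144, -74, 4), (137, -74, 5), (91, -14, 204), (84, -13, 210), (79, -15, 205), (73, -15, 206), (-9, -9, -9), (62, -16, 205), (19, 51, 430), (16, 49, 426), (17, 37, 387), (11, 39, 396), (6, 41, 401)]
358 [(152, -85, 0), (145, -85, 1), (139, -85, 1), (132, -85, 2), (86, -24, 203), (81, -25, 198), (75, -25, 203), (70, -27, 196), (35, 26, 370), (20, 45, 433), (15, 44, 432), (11, 44, 431), (7, 44, 432), (3, 42, 426)]
361 [(153, -93, 4), (146, -95, 2), (139, -95, 4), (133, -96, 1), (120, -87, 30), (117, -93, 14), (110, -93, 13), (103, -94, 14), (24, 40, 437), (19, 40, 437), (14, 41, 442), (10, 41, 442), (6, 40, 442), (1, 41, 446)]
```

```bash
python3 -m handwheel '[0,0.1,0.04,-0.6,0,0,0.003, 0,0.15,0.04,-1.9,0,0,0.003, 0,0.15,0.04,-3.6,0,0,0.003, 0,0.15,0.04,-5.4,0,0,0.003, 0,0.15,0.04,-7,0,0,0.003, 0,0.15,0.04,-8.2,0,0,0.003, 0,0.15,0.04,-9,0,0,0.003, 0,0.15,0.04,-9.3,0,0,0.003]'
python3 go.py 0.5177 -0.1924 0.0670 -7
```

```text
clock: 14.7
eef_pos: [0.5182, -0.192, 0.2474]
tool_rot: [-0.53, -0.468, 0.469, 0.53]
contact_force: [0.0, 0.5, -1.7]
grip_width: 0.0179
clock 14.7 off 0.1547 w 0.017907393057398132 F [ 0.0218  0.4657 -1.7375] 
eef [ 0.5182 -0.192   0.2474] grasp [ 0.518  -0.1921  0.0927] toolX [ 0.1224  0.9925 -0.0007] toolY [-0.0009 -0.0006 -1.    ] q [ 0.7814  0.6232 -0.7481  1.8746  0.5509  0.8628  1.2032]
shift cm [-0.0476 -0.0406 -2.5713] turn [ 0.0006 -0.0009  0.0006]
```

```bash
python3 -m handwheel '[0,-0.04,-0.04,-0.5,0,0,0, 0,-0.04,-0.04,-1.0,0,0,0, 0,-0.04,-0.04,-1.4,0,0,0, 0,-0.04,-0.04,-1.7,0,0,0, 0,-0.04,-0.04,-1.9,0,0,0, 0,-0.04,-0.04,-2.1,0,0,0, 0,-0.04,-0.04,-2.3,0,0,0, 0,-0.04,-0.04,-2.5,0,0,0]'
python3 -m handwheel '[0,0,0,-0.1,0,0,0, 0,0,0,-0.2,0,0,0, 0,0,0,-0.3,0,0,0, 0,0,0,-0.4,0,0,0, 0,0,0,-0.5,0,0,0, 0,0,0,-0.6,0,0,0, 0,0,0,-0.7,0,0,0, 0,0,0,-0.8,0,0,0]'
python3 go.py 0.5177 -0.1924 0.0570 -7; python3 ring.py 7 0.057; python3 - <<'E'
import cv2,numpy as np
t=cv2.imread("pics/top7.png");s=cv2.imread("pics/side7.png")
c=lambda im,x,y:cv2.resize(im[y:y+150,x:x+100],(400,600),interpolation=cv2.INTER_CUBIC)
cv2.imwrite("pics/c7.png",np.hstack([c(t,290,90),c(s,260,80)]))
E
```

```text
clock: 15.7
eef_pos: [0.5179, -0.1924, 0.2224]
tool_rot: [0.53, 0.468, -0.469, -0.53]
contact_force: [0.1, -0.2, -0.2]
grip_width: 0.0181
clock: 16.7
eef_pos: [0.5179, -0.1924, 0.2144]
tool_rot: [0.53, 0.468, -0.469, -0.53]
contact_force: [0.6, -0.6, -0.3]
grip_width: 0.0181
clock 16.7 off 0.1547 w 0.018133622683574373 F [ 0.6369 -0.5709 -0.313 ] 
eef [ 0.5179 -0.1924  0.2144] grasp [ 0.5178 -0.1925  0.0597] toolX [ 0.1224  0.9925 -0.0007] toolY [-0.0005 -0.0007 -1.    ] q [ 0.7564  0.6648 -0.7131  1.8993  0.5971  0.8023  1.1652]
shift cm [-0.0195 -0.0041 -0.2652] turn [ 0.0007 -0.0005  0.0005]
expected [ 0.58538767 -0.20064615]
top (array([ 0.58659629, -0.20192288]), np.float64(0.05957288100902083), np.float64(-3.9686030584934957), np.float64(0.04504370934443354), 273, np.float64(3.6052501475684093)) 304
side (array([ 0.58536852, -0.2049268 ]), np.float64(0.06017558549502356), np.float64(-3.410992181795031), np.float64(0.04440573911393525), 100, np.float64(2.5213801833243616)) 110
```

View pics/c7.png

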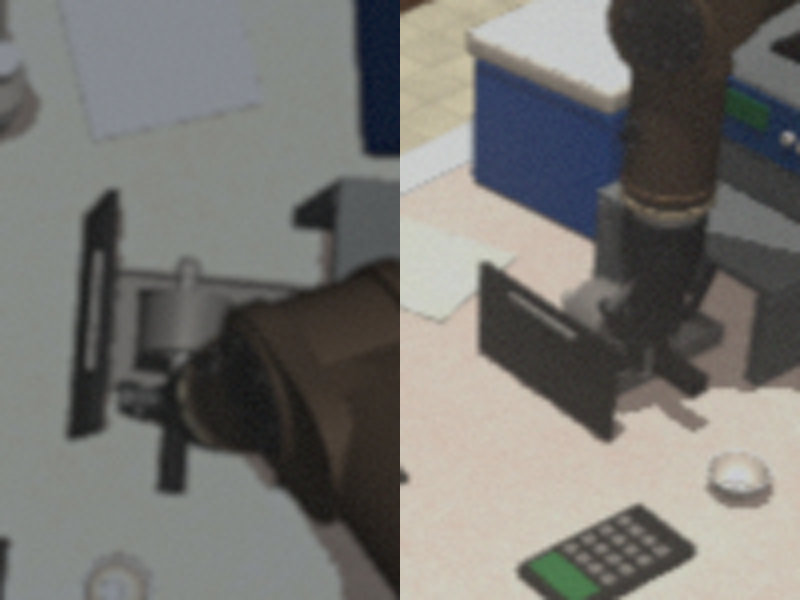

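```bash
python3 -m handwheel '[0,-0.5,0.06,0,0,0,0, 0,-1.2,0.15,0,0,0,0, 0,-2,0.25,0,0,0,0, 0,-3,0.37,0,0,0,0, 0,-4,0.49,0,0,0,0, 0,-5,0.61,0,0,0,0, 0,-6,0.74,0,0,0,0, 0,-7,0.86,0,0,0,0]'
python3 -m handwheel '[0,-1,0.12,0,0,0,0, 0,-2,0.25,0,0,0,0, 0,-3,0.37,0,0,0,0, 0,-4,0.49,0,0,0,0, 0,-5,0.61,0,0,0,0, 0,-6,0.74,0.5,0,0,0, 0,-6.3,0.78,2,0,0,0, 0,-6.3,0.78,4,0,0,0]'
python3 ring.py 8 0.057 0.5866 -0.2015;python3 go.py 0.5 -0.08 0.088 -7
```

```text
clock: 17.8
eef_pos: [0.4471, -0.1837, 0.2143]
tool_rot: [0.53, 0.468, -0.469, -0.53]
contact_force: [-0.2, -0.7, 0.2]
grip_width: 0.0181
clock: 18.8
eef_pos: [0.3839, -0.1757, 0.2554]
tool_rot: [-0.53, -0.468, 0.469, 0.53]
contact_force: [0.8, -0.2, -0.7]
grip_width: 0.0183
expected [ 0.5866 -0.2015]
top (array([ 0.58611205, -0.20164972]), np.float64(0.0590014116277723), np.float64(-6.115682983920566), np.float64(0.044852367483180076), 326, np.float64(1.7754520000475027)) 340
side (array([ 0.58414554, -0.2022088 ]), np.float64(0.057512905850615054), np.float64(-11.153886817087649), np.float64(0.04756726339645488), 129, np.float64(4.231568628259865)) 179
clock 18.9 off 0.1547 w 0.018451768844430325 F [-0.0049 -0.486  -1.57  ] 
eef [ 0.3851 -0.176   0.2566] grasp [ 0.3855 -0.1763  0.1019] toolX [ 0.1226  0.9925 -0.0019] toolY [ 0.0028 -0.0022 -1.    ] q [ 0.9527  0.4474 -0.8226  2.1663  0.5035  0.7214  1.2386]
shift cm [11.4936  9.5968 -1.3939] turn [0.0022 0.0028 0.0007]
```

```bash
python3 -m handwheel '[0,0,1,2,0.002,0.003,0, 0,0,3,5,0.002,0.003,0, 0,2,6,6,0.002,0.003,0, 0,6,9,6,0.002,0.003,0, 0,11,11.5,6,0.002,0.003,0, 0,15.5,12.1,5.5,0.002,0.003,0, 0,18.5,12.1,4.5,0.002,0.003,0, 0,19,12.1,3,0.002,0.003,0]'
python3 -m handwheel '[0,0,0,-1.5,0,0,0, 0,0,0,-3,0,0,0, 0,0,0,-4.2,0,0,0, 0,0,0,-4.2,0,0,0, 0,-0.1,-0.8,-4.2,0,0,0, 0,-0.2,-1.6,-4.2,0,0,0, 0,-0.3,-2.4,-4.2,0,0,0, 0,-0.35,-2.8,-4.2,0,0,0]'
python3 ring.py 9 0.057 0.5866 -0.2015;python3 go.py 0.575 -0.09 0.0903 -7
```

```text
clock: 19.9
eef_pos: [0.5768, -0.0546, 0.2863]
tool_rot: [0.53, 0.469, -0.468, -0.53]
contact_force: [-1.1, 0.9, -0.9]
grip_width: 0.0183
clock: 20.9
eef_pos: [0.5733, -0.0837, 0.2444]
tool_rot: [0.53, 0.469, -0.467, -0.53]
contact_force: [0.2, -0.3, -1.3]
grip_width: 0.018
expected [ 0.5866 -0.2015]
top few 0
side (array([ 0.58170614, -0.20138985]), np.float64(0.057953759237905786), np.float64(-11.098505264897401), np.float64(0.046969311601121486), 108, np.float64(4.009805351484275)) 152
clock 21.0 off 0.1547 w 0.018113626967480572 F [ 0.8061  0.4281 -1.1202] 
eef [ 0.5733 -0.0834  0.2443] grasp [ 0.5735 -0.0833  0.0896] toolX [0.1238 0.9923 0.0007] toolY [ 0.0014  0.0005 -1.    ] q [ 0.5691  0.6685 -0.7626  1.8105  0.5785  0.8985  0.9868]
shift cm [ 0.1747 -0.659   0.0719] turn [-0.0005  0.0014  0.0019]
```

```bash
python3 -m handwheel '[0,0,-0.4,0,0,0,0, 0,-0.1,-0.9,0,0,0,0, 0,-0.17,-1.4,0,0,0,0, 0,-0.25,-2,0,0,0,0, 0,-0.34,-2.8,0,0,0,0, 0,-0.44,-3.6,0,0,0,0, 0,-0.54,-4.4,0,0,0,0, 0,-0.63,-5.2,0,0,0,0]'
python3 ring.py 10 0.057 0.581 -0.245
```

```text
clock: 22.0
eef_pos: [0.5669, -0.136, 0.2443]
tool_rot: [0.53, 0.469, -0.467, -0.53]
contact_force: [1.2, 2.0, -0.5]
grip_width: 0.018
expected [ 0.581 -0.245]
top few 0
side (array([ 0.57401772, -0.24210122]), np.float64(0.05770813294185642), np.float64(-14.635962897460447), np.float64(0.04553556639176842), 90, np.float64(4.6707427134729524)) 133
```

```bash
python3 -m handwheel '[0,-0.1,-0.8,0,0,0,0, 0,-0.22,-1.8,0,0,0,0, 0,-0.34,-2.8,0,0,0,0, 0,-0.46,-3.8,0,0,0,0, 0,-0.58,-4.8,0,0,0,0, 0,-0.71,-5.8,0,0,0,0, 0,-0.82,-6.7,0,0,0,0, 0,-0.92,-7.5,0,0,0,0]'
python3 - <<'E'
from m import *
P=cloud("top",np.load("top0.npy")); a=np.radians(-7); A=np.array([np.cos(a),np.sin(a)]); X=np.array([A[1],-A[0]])
d=(P[...,:2]-[.595,-.120])@X; t=(P[...,:2]-[.595,-.120])@A
for z0,z1 in((.109,.12),(.24,.27)):
    for t0 in(-.08,-.03,.03,.08):
        m=(P[...,2]>z0)&(P[...,2]<z1)&(abs(t-t0)<.02)&(d>.02); print(z0,t0,np.percentile(d[m],[0,1,3,10,50]).round(4))
E
python3 go.py 0.5 -0.2 0.09 -7
```

```text
clock: 23.1
eef_pos: [0.5576, -0.2127, 0.2442]
tool_rot: [0.531, 0.468, -0.467, -0.53]
contact_force: [2.1, 1.6, 0.3]
grip_width: 0.018
0.109 -0.08 [0.1782 0.1789 0.1805 0.1874 0.2323]
0.109 -0.03 [0.1785 0.1791 0.1803 0.1878 0.2321]
0.109 0.03 [0.1774 0.1783 0.1808 0.1879 0.2326]
0.109 0.08 [0.1775 0.1784 0.1801 0.1872 0.2315]
0.24 -0.08 [0.2854 0.2893 0.2939 0.3053 0.3793]
0.24 -0.03 [0.2868 0.2909 0.2948 0.3122 0.3813]
0.24 0.03 [0.2834 0.2892 0.2946 0.3132 0.3805]
0.24 0.08 [0.2862 0.2896 0.2935 0.3057 0.383 ]
clock 23.1 off 0.1547 w 0.01795377753864133 F [2.093  1.6172 0.2593] 
eef [ 0.5576 -0.2127  0.2442] grasp [ 0.5578 -0.2128  0.0895] toolX [ 0.1258  0.9921 -0.0005] toolY [ 0.0013 -0.0006 -1.    ] q [ 0.779   0.691  -0.7595  1.7663  0.5836  0.9224  1.2132]
shift cm [-5.7553  1.271   0.0505] turn [0.0006 0.0013 0.0039]
```

```bash
python3 -m handwheel '[0,-0.08,-0.6,0,0,0,0, 0,-0.17,-1.4,0,0,0,0, 0,-0.27,-2.2,0,0,0,0, 0,-0.35,-2.9,0,0,0,0, 0,-0.43,-3.5,0,0,0,0, 0,-0.48,-3.9,0,0,0,0, 0,-0.52,-4.2,0,0,0,0, 0,-0.54,-4.4,0,0,0,0]'
python3 go.py 0.5 -0.2 0.09 -7
```

```text
clock: 24.1
eef_pos: [0.5521, -0.2568, 0.2441]
tool_rot: [0.531, 0.468, -0.467, -0.53]
contact_force: [1.6, 1.7, 0.0]
grip_width: 0.0183
clock 24.1 off 0.1547 w 0.018324916739423516 F [1.6499 1.7114 0.026 ] 
eef [ 0.5521 -0.2568  0.2441] grasp [ 0.5523 -0.2569  0.0894] toolX [ 0.1257  0.9921 -0.0004] toolY [ 0.0011 -0.0005 -1.    ] q [ 0.8425  0.7065 -0.7568  1.7349  0.5856  0.9389  1.2916]
shift cm [-5.2085  5.6776  0.0572] turn [0.0005 0.0011 0.0038]
```

```bash
python3 -m handwheel '[0,-0.02,-0.12,0,0,0,0, 0,-0.03,-0.24,0,0,0,0, 0,-0.04,-0.36,0,0,0,0, 0,-0.05,-0.48,0,0,0,0, 0,-0.07,-0.6,0,0,0,0, 0,-0.08,-0.7,0,0,0,0, 0,-0.09,-0.8,0,0,0,0, 0,-0.1,-0.9,0,0,0,0]'
python3 go.py 0.5 -0.2 0.09 -7
```

```text
clock: 25.1
eef_pos: [0.5513, -0.2629, 0.2442]
tool_rot: [-0.529, -0.469, 0.467, 0.531]
contact_force: [0.5, 13.0, 2.8]
grip_width: 0.0177
clock 25.1 off 0.1547 w 0.01770980062320549 F [ 0.5288 12.9968  2.7836] 
eef [ 0.5513 -0.2629  0.2442] grasp [ 0.5515 -0.2623  0.0895] toolX [0.1229 0.9924 0.0035] toolY [ 0.001   0.0034 -1.    ] q [ 0.8536  0.7102 -0.7593  1.7289  0.5833  0.9428  1.3076]
shift cm [-5.1312  6.2867  0.0465] turn [-0.0034  0.001   0.0011]
```

```bash
python3 -m handwheel '[0,0.1,1,0,0,0,0, 0,0.3,3,0.5,0,0,0, 0,0.5,6,2,0,0,0, 0,0.5,10,5,0,0,0, 0,0.3,14.5,8,0,0,-0.02, 0,0,19.5,10,0,0,-0.04, 0,-0.5,24.5,11,0,0,-0.06, 0,-1,29.5,11,0,0,-0.08]'
python3 -m handwheel '[0,-0.5,5,0,0,0,-0.02, 0,-1,10,0,0,0,-0.04, 0,-1.6,15,0,0,0,-0.06, 0,-2.4,20,0,0,0,-0.08, 0,-3.4,25,0,0,0,-0.09, 0,-4.5,29.5,-0.5,0,0,-0.095, 0,-5,32,-2,0,0,-0.095, 0,-5,32.5,-4,0,0,-0.095]'
python3 go.py 0.4904 0.3573 0.0477 -17.1; python3 pin.py 11
```

```text
clock: 26.1
eef_pos: [0.5408, 0.0347, 0.3556]
tool_rot: [0.548, 0.448, -0.445, -0.548]
contact_force: [1.1, 0.6, -1.2]
grip_width: 0.0181
clock: 27.1
eef_pos: [0.4891, 0.3623, 0.3157]
tool_rot: [-0.568, -0.423, 0.419, 0.568]
contact_force: [-0.0, 0.4, -1.8]
grip_width: 0.0179
clock 27.1 off 0.1547 w 0.017871595528596892 F [-0.0424  0.3747 -1.8433] 
eef [0.4891 0.3623 0.3157] grasp [0.4898 0.3629 0.161 ] toolX [0.2906 0.9568 0.0053] toolY [ 0.0047  0.0041 -1.    ] q [-0.2075  0.6205 -0.7878  1.6753  0.4964  1.0499  0.1226]
shift cm [  0.1313  -0.5002 -11.3346] turn [-0.0041  0.0047 -0.0036]
top 148 x range [ 44.1 123.2]
   x 35 13 y -0.6 z 6.1 zmax90 7.7
   x 50 24 y -0.7 z 6.8 zmax90 9.7
   x 65 27 y -0.3 z 6.9 zmax90 10.1
   x 80 24 y -0.8 z 7.0 zmax90 9.7
   x 95 28 y -0.7 z 7.2 zmax90 9.8
   x 110 32 y -1.7 z 8.6 zmax90 12.3
side few 0
```

```bash
python3 -m handwheel '[0,0.13,-0.4,-0.8,-0.004,0.005,-0.004, 0,0.13,-0.5,-2,-0.004,0.005,-0.004, 0,0.13,-0.5,-3.5,-0.004,0.005,-0.004, 0,0.13,-0.5,-5,-0.004,0.005,-0.004, 0,0.13,-0.5,-6.3,-0.004,0.005,-0.004, 0,0.13,-0.5,-7.4,-0.004,0.005,-0.004, 0,0.13,-0.5,-8.2,-0.004,0.005,-0.004, 0,0.13,-0.5,-8.5,-0.004,0.005,-0.004]'
python3 go.py 0.4904 0.3573 0.0477 -17.1
```

```text
clock: 28.2
eef_pos: [0.4914, 0.354, 0.2276]
tool_rot: [0.57, 0.417, -0.421, -0.569]
contact_force: [0.4, -0.2, 0.1]
grip_width: 0.018
clock 28.2 off 0.1547 w 0.018019845124742133 F [ 0.3965 -0.2341  0.0745] 
eef [0.4914 0.354  0.2276] grasp [0.4907 0.3533 0.0729] toolX [ 0.297   0.9549 -0.0059] toolY [-0.0041 -0.0049 -1.    ] q [-0.2378  0.7161 -0.7223  1.7525  0.5839  0.9072  0.0551]
shift cm [-0.096   0.3256 -2.5237] turn [ 0.0049 -0.0041  0.0031]
```

```bash
python3 -m handwheel '[0,-0.1,0.3,0,0.004,-0.004,0.003, 0,-0.1,0.3,0,0.004,-0.004,0.003, 0,-0.1,0.3,0,0.004,-0.004,0.003, 0,-0.1,0.3,0,0.004,-0.004,0.003, 0,-0.1,0.3,0,0.004,-0.004,0.003, 0,-0.1,0.3,0,0.004,-0.004,0.003, 0,-0.1,0.3,0,0.004,-0.004,0.003, 0,-0.1,0.3,0,0.004,-0.004,0.003]'
python3 go.py 0.4904 0.3573 0.0477 -17.1
```

```text
clock: 29.2
eef_pos: [0.4904, 0.357, 0.2276]
tool_rot: [0.569, 0.42, -0.42, -0.569]
contact_force: [-0.1, -0.2, -0.4]
grip_width: 0.0181
clock 29.2 off 0.1547 w 0.018051793132979676 F [-0.0585 -0.1868 -0.3886] 
eef [0.4904 0.357  0.2276] grasp [0.4903 0.3569 0.0729] toolX [ 0.2942  0.9557 -0.0009] toolY [-0.0001 -0.0009 -1.    ] q [-0.2424  0.716  -0.7224  1.7528  0.587   0.9019  0.0514]
shift cm [ 0.0041  0.026  -2.5229] turn [ 0.0009 -0.0001  0.0002]
```

```bash
python3 -m handwheel '[0,0,0,-0.4,0,0,0, 0,0,0,-0.8,0,0,0, 0,0,0,-1.2,0,0,0, 0,0,0,-1.6,0,0,0, 0,0,0,-1.9,0,0,0, 0,0,0,-2.2,0,0,0, 0,0,0,-2.4,0,0,0, 0,0,0,-2.5,0,0,0]'
python3 go.py 0.4904 0.3573 0.0477 -17.1
```

```text
clock: 30.2
eef_pos: [0.4904, 0.357, 0.2025]
tool_rot: [0.569, 0.42, -0.42, -0.569]
contact_force: [-1.1, -0.5, 1.5]
grip_width: 0.0182
clock 30.2 off 0.1547 w 0.018209797138126996 F [-1.133  -0.548   1.4583] 
eef [0.4904 0.357  0.2025] grasp [0.4903 0.3569 0.0478] toolX [ 0.2943  0.9557 -0.001 ] toolY [-0.0002 -0.001  -1.    ] q [-0.2568  0.746  -0.7001  1.7686  0.616   0.8599  0.0281]
shift cm [ 0.0037  0.0293 -0.013 ] turn [ 0.001  -0.0002  0.0002]
```

Touching down at the original pose. Open slowly, then rise.

```bash
python3 -m handwheel '[0.25,0,0,0,0,0,0, 0.3,0,0,0,0,0,0, 0.4,0,0,0,0,0,0, 0.6,0,0,0,0,0,0, 0.8,0,0,0,0,0,0, 1,0,0,0,0,0,0, 1,0,0,0,0,0,0, 1,0,0,0,0,0,0]' 30
python3 -m handwheel '[1,0,0,1,0,0,0, 1,0,0,2.5,0,0,0, 1,0,0,4.5,0,0,0, 1,0,0,7,0,0,0, 1,0,0,9.5,0,0,0, 1,0,0,12,0,0,0, 1,0,0,14,0,0,0, 1,0,0,15,0,0,0]'
python3 -m handwheel '[1,-1,-3,2,0,0,0, 1,-2,-7,4,0,0,0, 1,-3,-12,5,0,0,0, 1,-4,-17,5,0,0,0, 1,-5,-22,5,0,0,0, 1,-6,-27,5,0,0,0, 1,-7,-32,5,0,0,0, 1,-7,-34,5,0,0,0]'
python3 - <<'E'
from m import *; from station import read_camera,arm
for k in("top","side"):
    im,d=read_camera(k); cv2.imwrite(f"pics/{k}12.png",im); np.save(k+"12.npy",d); P=cloud(k,d)
    c=np.array([.519,.3468]); m=sel(P,c-[.13,.06],c+[.13,.06],.047,.065); X=P[m]; print(k,"pin",box(P,m),X[:,2].mean())
    c=np.array([.637,.088]); m=sel(P,c-[.05,.042],c+[.05,.042],.058,.1); print("short",cyl(P,m) if m.sum()>40 else m.sum())
    c=np.array([.575,-.288]); m=sel(P,c-[.12,.06],c+[.12,.025+.02],.098,.112); print("panel",box(P,m),m.sum())
t=cv2.imread("pics/top12.png");s=cv2.imread("pics/side12.png")
cv2.imwrite("pics/c12.png",np.vstack([cv2.resize(t[80:300,100:452],(480,300)),cv2.resize(s[60:300,130:514],(480,300))]))
E
```

```text
clock: 31.2
eef_pos: [0.4903, 0.357, 0.2025]
tool_rot: [0.569, 0.42, -0.42, -0.569]
contact_force: [-0.2, 0.0, 0.2]
grip_width: 0.0852
clock: 32.2
eef_pos: [0.4904, 0.3572, 0.3544]
tool_rot: [0.569, 0.42, -0.42, -0.569]
contact_force: [-0.7, 0.5, -0.5]
grip_width: 0.0851
clock: 33.2
eef_pos: [0.4193, 0.0143, 0.4041]
tool_rot: [0.57, 0.419, -0.419, -0.569]
contact_force: [1.0, 0.5, -0.3]
grip_width: 0.0856
top pin ((518.8212890625, 347.510498046875), (36.838375091552734, 187.9427947998047), 72.86707305908203) 0.054756181625523946
short (array([0.63803704, 0.08834659]), np.float64(0.053902355414071894), np.float64(-8.555606036937219), np.float64(0.026175927207556862), 184, np.float64(1.9248552071335254))
panel ((574.1663208007812, -310.6546936035156), (69.32653045654297, 235.7317352294922), 89.91339111328125) 396
side pin ((514.1253662109375, 347.66748046875), (36.385467529296875, 186.96047973632812), 73.13471984863281) 0.054124622547912296
short (array([0.6352141 , 0.08873045]), np.float64(0.05154730441617745), np.float64(-10.95847401345492), np.float64(0.027640901811013117), 118, np.float64(4.325852036069386))
panel ((533.3421630859375, -312.1116027832031), (70.1837158203125, 159.7561798095703), 85.83290100097656) 124
```

View pics/c12.png

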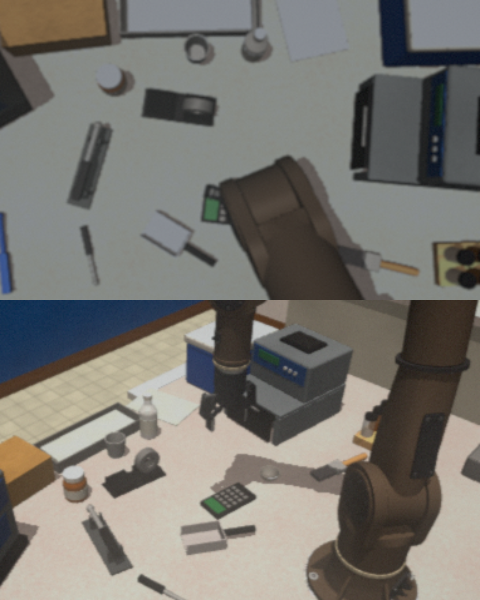

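```bash
python3 - <<'E'
from m import *
a=np.radians(-7); A=np.array([np.cos(a),np.sin(a)]); X=np.array([A[1],-A[0]])
for tag in("0","12"):
    P=cloud("top",np.load(f"top{tag}.npy")); d=(P[...,:2]-[.595,-.120])@X; t=(P[...,:2]-[.595,-.120])@A
    for t0 in(-.06,-.02,.02,.06):
        m=(P[...,2]>.1)&(P[...,2]<.111)&(abs(t-t0)<.02)&(d>-.03)&(d<.2); print(tag,t0,m.sum(),(np.percentile(d[m],[2,10,30,50])*1000).round(1))
E
```

```text
0 -0.06 47 [1.6 2.4 3.8 7.4]
0 -0.02 70 [-1.9 -1.1  2.2  5.5]
0 0.02 61 [-2.  -0.6  2.   4. ]
0 0.06 41 [-0.3  1.7  3.6  6.1]
12 -0.06 52 [167.9 168.5 170.  172.6]
12 -0.02 69 [164.2 165.9 168.2 170.6]
12 0.02 66 [164.5 165.5 168.7 170.4]
12 0.06 47 [165.2 167.8 169.4 171.9]
```

```bash
python3 -c "
from station import workorder; print(workorder.job_done())"
```

```text
the job is handed in; nothing more can be done
None
```

The longer ring is in the meter's cradle, the drawer is shut and the pin is back in its stand. I handed the job in at about 33 s of the 72 s allowed. The hand never touched the ring: the pin went through its bore, lifted it, carried it over and set it down.

What the last checks showed:

- **Ring:** after I drew the pin out it sat at (0.586, -0.202), about 1 mm from the measured cradle centre. Both cameras put its height within about 1 mm of the expected 57 mm. I could not see it once the drawer was shut.
- **Drawer:** the push force rose from about 2 N to 13 N at the stop. The pictures give about 166.5 mm of travel against 168 mm expected, a gap within the measuring error.
- **Pin:** the top camera puts it within 1 mm and about 0.2 degrees of how it first lay.
- **Shorter ring:** it moved by less than 1 mm.
- **Bystanders:** nothing looked moved in the last picture, though the arm partly hid the calculator and the brush in the top view. I did not measure them.
- **Disagreements:** the side camera read x 2 to 5 mm lower than the top camera and gave ring angles up to 6 degrees off. I trusted the top camera. A final box fit on the drawer panel took in the meter housing, so I replaced it with the travel measurement above.

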